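# Lock the slip sieve into its bayonet stand

### The arm

A 7-joint arm with a two-finger parallel gripper is mounted at the origin on a cart in front of the work surface, level with it; the furniture and walls round the work are solid. World frame = base frame: x ahead of the robot, y to its left, z up, the work surface at z = 0. Lengths are in m, angles in rad, forces in N, time in s.
With the tool pointing down it reaches from about 0.425 to 0.875 m from the base axis. Payload 9.9 kg.
Tool frame: the origin (TCP) lies midway between the tips of the shut fingers; the grasp point (between the pads) lies robot.hold_point_z behind it (robot.hold_point_z is the distance from the TCP to the grasp point, in m); z points along the fingers, y is the line along which they close (so a half turn about z gives the same grasp; the last joint's range is limited). The gripper opens to 85 mm and grips with 20 to 120 N. Pads are 22 mm wide; open, the fingers measure 114 mm over their backs; the gripper's body (76 mm by 85 mm) begins 54 mm behind the grasp point. The pads swing forward as they close: fully open they stand 13 mm farther back than shut.
Start: joints at [1.111, 0.576, 0.025, 1.437, -0.015, 1.129, -0.057], TCP at [0.248, -0.628, 0.231] pointing down, gripper open.
Joint ranges: [-2.76, 2.76], [-0.34, 2.15], [-1.52, 1.57], [0.19, 2.46], [-1.09, 4.23], [0.17, 1.99], [-2.82, 2.82]. Speed limits (rad/s): [2.22, 2.22, 3.01, 3.01, 3.14, 3.14, 3.14].

### API

Orientations are given as a unit quaternion [x, y, z, w].
In Python, from rig import robot, cams, sign_off gives the robot as it stands. The module is installed in compiled form; this text tells all that it offers.
- The arm moves only by the shell command python3 -m inch 'ROWS' [OPENING] [FORCE]. ROWS is JSON, one flat list of numbers, 4 for each row, row after row: the shift along the world's x, y, z in mm, then the turn about the world's z in rad. A call has 1 to 12 rows; each row is the pose to reach, as a shift and turn from the pose commanded when the call began; what a row does not reach only later rows make up. A row lasts 1/10 s, in which the tool goes at most 50 mm and 8.59 degrees, less where a joint would pass 70% of its speed; a pose out of reach is approached as far as the arm can. A call with a gripper value outside its range is refused whole. OPENING is the finger opening in mm, from 0 to 85.4, set as the call begins (- or left out, the last holds). The fingers move at their own pace and stop on an object; FORCE is the grip in N (left out, the last holds). Time passes only in rows, so rows that repeat a pose let the fingers close. It gives the time, the measured TCP pose, the force, the opening and the grip force at its end, in the units of the state.
- robot.get_obs(): the state, without advancing time (a new reading comes with each control period).
- cams.read_camera(name): name is "scene" or "side" or "wrist"; returns the picture (480x640x3 uint8, blue, green, red); there is no depth.
- cams.camera_model(name): a dict with "K" (3x3 intrinsics, pixels), "cam_to_world" (4x4, takes a point from camera to world coordinates). Camera axes: x right, y up, looking along -z (the intrinsics and any distortion apply to the point x, -y, -z); pixel columns grow to the right and rows downward; lengths in m; the calibration is good to about 2 mm. A picture is of the moment at which its call begins: read the wrist's pose just before it. camera_model takes no time and is no camera call; for the wrist camera it gives the pose at the moment of the call.
- sign_off(): hands the job in; it is judged then, once.
The state is a dict: "time": time; "joints": joint angles; "joint_velocities": joint speeds; "tau": joint torques, N m; "position": TCP position; "orientation": TCP orientation; "force": force on the tool from outside, world axes, zero at the start; "torque": the same for the moment, N m; "finger_gap": finger opening in m; "finger_force": force on a finger pad.
Only numpy, scipy, OpenCV 4.12 (cv2) and the standard library are available. Lean on these libraries where they do the work, as an engineer would, in place of code of your own. Each camera call takes 0.05 s, during which the arm holds its last target. There are 200 camera calls.

### The job

Hang the sieve that has two brass side lugs in the blue bayonet stand: lower it into the stand with its lugs in the two open gaps (red marks), then twist it clockwise as seen from above, under the hooks, until both lugs have dropped fully into the locking notches at the end, and let go of it. Leave the other sieve, the one without lugs, where it stands.

Things in the scene. Friction and masses are not known exactly. Their poses are not given: they have to be found in the camera images.
- lug_sieve: Loose round steel sieve, 88 mm across, rim 36 mm high, 0.15 to 0.31 kg. Two brass lugs stick out along +-x: 14 mm wide, z 22 to 30 mm, out to 70 mm from the axis. Wooden grip bar along x over the centre, 64 long, 16 wide, z 80 to 96 mm: pinch it across its width (y); below it the fingers have free room down to the rim. Origin: centre of underside, z up. Half turn = same.
- plain_sieve: Loose bystander, not to be moved: the same steel sieve with the same wooden grip bar but WITHOUT lugs. Origin: centre of the underside.
- stand: Blue bayonet stand fixed to the table, base disc 172 mm across, 82 mm high. Origin: centre of underside, z up; half turn = same. Two curved brackets 51 to 80 mm from the axis; the sieve hangs between them by its lugs, 7 mm clear all round. Locked: sieve's x along the stand's x (either way round), sieve's origin 28 mm above the stand's. Entry: sieve's x at +58 deg (counter-clockwise) from it.
- stand_entry (a point): Red mark in one of the two open gaps (other one opposite), on the ledge top, z 58 mm, 63.5 mm from the stand's axis at +58 deg from its x axis. Lugs may come down here with their centre line at 46 to 71 deg; no roof above. Lugs on the ledge: sieve's origin 36 mm above the stand's. Axes as the stand's.
- stand_notch (a point): Floor of one of the two locking notches (other opposite), z 50 mm, 63.5 mm from the axis on the stand's x axis; 8 mm below the ledge, from +14 to -14 deg, end stop at -14. From 38 deg on, ledge and notch lie under a roof, underside z 76 mm: turning there, the sieve's origin may be 36 to 46 mm above the stand's, then lower it to 28. Turn 58 deg clockwise from the red marks. Axes as the stand's.

How it is judged:
By the outcome, as a careful person would: the job done as asked, in the order asked, and still so for the second after the job is handed in, with the robot touching nothing.
It also fails if it takes over 38 s, if anything falls off the work surface, if the arm or the gripper's body presses on something with over 40 N, if the wrist force passes 120 N, or if a joint passes its speed limit or range.

## Working session

There is one attempt and no reset: what is moved stays moved. The work goes in short steps, Python scripts to look and compute and a shell command to move; the robot and the scene stay as the last step left them, time stands still between calls to the robot, and variables do not carry over. Pictures are saved under pics/ and viewed, at most 10 in all, crops included, and the job is handed in when it is done.

```bash
mkdir -p pics; python3 - <<'E'
from rig import robot,cams
import cv2,numpy as np
o=robot.get_obs();print(o['time'],o['position'],o['orientation'],robot.hold_point_z,o['finger_gap'])
for n in ['scene','side']:
    m=cams.camera_model(n);print(n,m)
    cv2.imwrite(f'pics/{n}0.png',cams.read_camera(n))
E
```

```text
0.0 [ 0.24757644 -0.62745807  0.2304328 ] [ 9.82395756e-01  1.86809701e-01 -1.99780990e-04 -8.20896604e-04] 0.0187 0.08538563924246251
scene {'K': array([[602.08577714,   0.        , 303.98926976],
       [  0.        , 602.08577714, 248.03704838],
       [  0.        ,   0.        ,   1.        ]]), 'cam_to_world': array([[ 0.74910819, -0.58977422,  0.30166751,  0.85936873],
       [ 0.66236563,  0.65967841, -0.35510021, -0.48519775],
       [ 0.01042541,  0.46582267,  0.88481668,  1.10266301],
       [ 0.        ,  0.        ,  0.        ,  1.        ]])}
side {'K': array([[593.00122818,   0.        , 306.10840263],
       [  0.        , 593.00122818, 234.88287199],
       [  0.        ,   0.        ,   1.        ]]), 'cam_to_world': array([[-9.97391922e-01,  4.38719863e-02, -5.73114459e-02,
         4.59010160e-01],
       [-7.21734537e-02, -6.12710738e-01,  7.87004793e-01,
         8.27208522e-01],
       [-5.87874847e-04,  7.89088588e-01,  6.14279134e-01,
         7.85448716e-01],
       [ 0.00000000e+00,  0.00000000e+00,  0.00000000e+00,
         1.00000000e+00]])}
```

View pics/scene0.png

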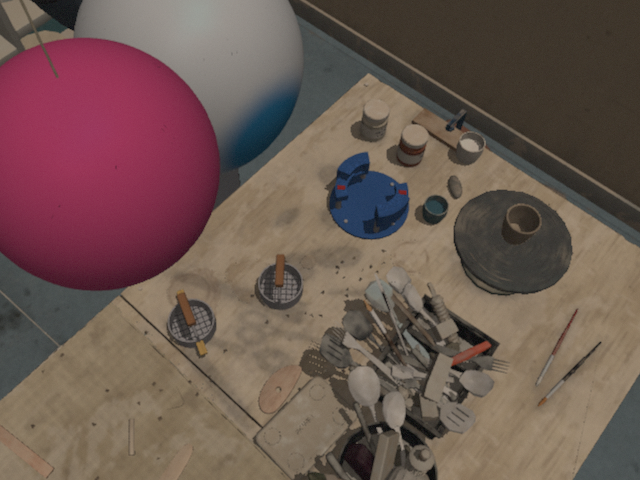

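View pics/side0.png

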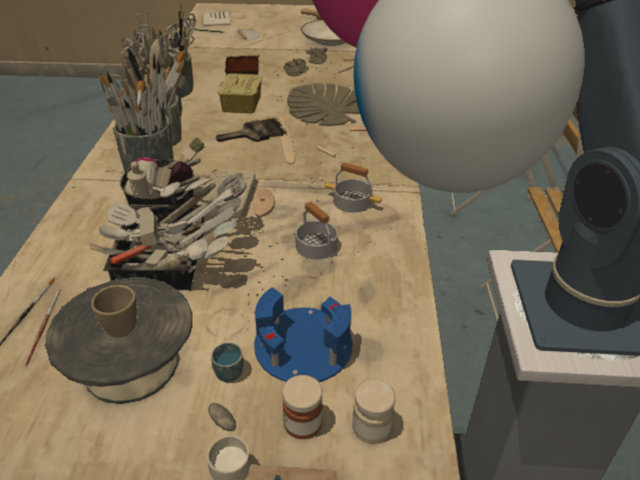

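The scene view shows the lug sieve near (191,322), the plain one near (280,287) and the stand near (370,203) with red marks at (341,187) and (402,192). In the side view the lug sieve is near (353,190) and the stand near (303,342). Next: measure with masks.

```bash
cat > h.py <<'E'
import numpy as np,cv2
from rig import robot,cams
def ray(n,u,v,m=None):
    m=m or cams.camera_model(n);K=m['K'];T=m['cam_to_world']
    d=T[:3,:3]@np.array([(u-K[0,2])/K[0,0],-(v-K[1,2])/K[1,1],-1]);return T[:3,3],d
def plane(n,u,v,z,m=None):
    c,d=ray(n,u,v,m);return (c+d*(z-c[2])/d[2])
def tri(l):
    A=np.zeros((3,3));b=np.zeros(3)
    for c,d in l:
        d=d/np.linalg.norm(d);P=np.eye(3)-np.outer(d,d);A+=P;b+=P@c
    x=np.linalg.solve(A,b)
    return x,[np.linalg.norm(np.cross(x-c,d/np.linalg.norm(d))) for c,d in l]
def proj(n,p,m=None):
    m=m or cams.camera_model(n);T=m['cam_to_world'];q=T[:3,:3].T@(np.array(p)-T[:3,3]);K=m['K']
    return K[0,0]*q[0]/-q[2]+K[0,2],K[1,1]*-q[1]/-q[2]+K[1,2]
def blobs(img,lo,hi,box,amin=8):
    x0,y0,x1,y1=box;h=cv2.cvtColor(img[y0:y1,x0:x1],cv2.COLOR_BGR2HSV)
    m=cv2.inRange(h,lo,hi);n,l,s,c=cv2.connectedComponentsWithStats(m)
    out=[]
    for i in range(1,n):
        if s[i,4]>=amin:
            r=cv2.minAreaRect(np.argwhere(l==i)[:,::-1].astype(np.float32))
            out.append((int(s[i,4]),(c[i]+[x0,y0]).round(1).tolist(),np.round(cv2.boxPoints(r)+[x0,y0],1).tolist()))
    return out
E
python3 - <<'E'
from h import *
S=cv2.imread('pics/scene0.png');D=cv2.imread('pics/side0.png')
for nm,I,b1,b2 in [('scene',S,(160,280,230,365),(320,140,420,245)),('side',D,(320,155,390,215),(245,285,360,385))]:
    print(nm,'brown',blobs(I,(3,130,60),(15,255,255),b1,20))
    print('brass',blobs(I,(18,140,90),(32,255,255),b1,5))
    print('red',blobs(I,(0,140,90),(8,255,255),b2,4),blobs(I,(168,120,90),(180,255,255),b2,4))
    print('white/grey',[x[:2] for x in blobs(I,(0,0,120),(180,120,255),b2,3)])
    # stand blue extents
    print('blue',[(x[0],x[1]) for x in blobs(I,(100,120,30),(125,255,255),b2,100)])
# sphere estimates
print(tri([ray('scene',187,60),ray('side',470,95)]))
print('tcp',proj('scene',robot.get_obs()['position']),proj('side',robot.get_obs()['position']))
cr=np.hstack([cv2.resize(S[140:245,320:420],(400,420),interpolation=2),cv2.resize(D[285:390,250:350],(400,420),interpolation=2)])
cv2.imwrite('pics/crop1.png',cr)
E
```

```text
scene brown [(254, [185.7, 308.7], [[176.2, 294.6], [183.7, 291.9], [195.1, 323.1], [187.7, 325.8]])]
brass [(7, [179.0, 292.0], [[177.5, 292.5], [179.5, 290.5], [180.5, 291.5], [178.5, 293.5]]), (56, [201.2, 347.5], [[196.3, 342.9], [201.7, 340.7], [206.3, 352.3], [201.0, 354.4]])]
red [(20, [340.8, 187.0], [[338.0, 186.0], [344.0, 186.0], [344.0, 188.0], [338.0, 188.0]]), (19, [402.3, 191.9], [[399.0, 191.0], [405.0, 191.0], [405.0, 193.0], [399.0, 193.0]])] [(5, [401.0, 190.0], [[403.0, 190.0], [403.0, 190.0], [399.0, 190.0], [399.0, 190.0]])]
white/grey [(4090, [368.7, 189.7]), (59, [413.4, 141.8]), (6, [322.5, 173.5]), (20, [331.0, 177.0])]
blue [(4345, [367.4, 200.0])]
side brown [(208, [353.8, 169.0], [[339.8, 169.3], [341.9, 161.5], [367.7, 168.5], [365.5, 176.3]]), (22, [322.1, 212.6], [[320.0, 214.0], [320.0, 210.0], [326.0, 210.0], [326.0, 214.0]])]
brass [(43, [329.0, 185.1], [[324.2, 185.9], [326.1, 181.2], [333.7, 184.3], [331.8, 188.9]]), (54, [374.8, 198.7], [[368.5, 199.9], [369.8, 194.9], [380.6, 197.6], [379.4, 202.6]])]
red [(26, [269.6, 336.0], [[265.6, 336.2], [272.4, 332.8], [273.8, 335.6], [267.0, 339.0]])] [(17, [333.1, 305.8], [[329.5, 306.5], [334.5, 301.5], [337.0, 304.0], [332.0, 309.0]]), (14, [270.9, 334.5], [[265.0, 333.0], [275.0, 333.0], [275.0, 336.0], [265.0, 336.0]])]
white/grey [(4154, [300.5, 327.3]), (8, [310.0, 311.5]), (12, [294.5, 371.5])]
blue [(6100, [301.8, 337.7])]
(array([ 0.25799296, -0.06907845,  0.38636123]), [np.float64(0.0066632045826057335), np.float64(0.006663204582605894)])
tcp (np.float64(-69.35646802762972), np.float64(340.6882008530956)) (np.float64(433.3214891807853), np.float64(56.149878793151146))
```

View pics/crop1.png

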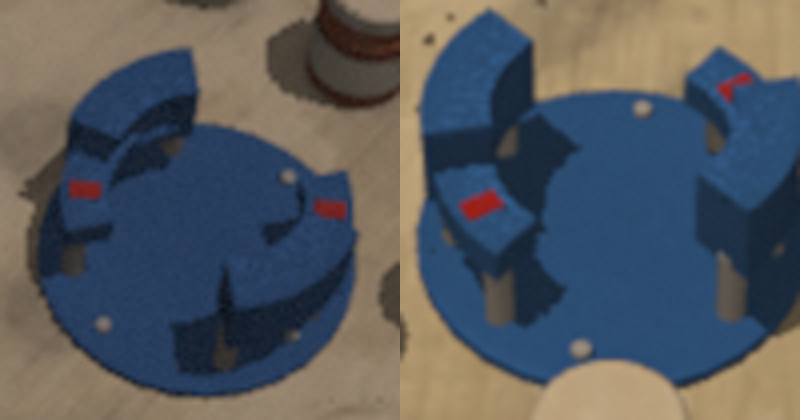

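The crop shows both red marks fully visible in the scene view (left), about (341,187) and (402,192); in the side view the nearer one is whole at about (270,336), the far one is partly hidden.

```bash
python3 - <<'E'
from h import *
S=cv2.imread('pics/scene0.png');D=cv2.imread('pics/side0.png')
def red(I,b):
    x0,y0,x1,y1=b;c=I[y0:y1,x0:x1].astype(int);m=((c[...,2]>c[...,0]+30)&(c[...,2]>c[...,1]+40)).astype(np.uint8)
    n,l,s,ce=cv2.connectedComponentsWithStats(m);return [(s[i,4],ce[i]+[x0,y0]) for i in range(1,n) if s[i,4]>5]
rs=red(S,(325,165,415,205));rd=red(D,(255,295,345,345));print(rs,rd)
P=[plane('scene',*c,.058) for a,c in rs];print('scene marks',P)
a,b=sorted(P,key=lambda p:p[1]);c=(a+b)/2;ang=np.degrees(np.arctan2(*(b-a)[1::-1]));print('ctr',c,'dist',np.linalg.norm(b-a),'entry ang',ang)
Q=[plane('side',*c,.058) for a,c in rd];print('side marks',Q)
for n,I,box in(('scene',S,(320,140,420,245)),):pass
# lug sieve
br={'scene':(185.7,308.7),'side':(353.8,169.0)}
print('bar tri',tri([ray(n,*p) for n,p in br.items()]))
for n,p in br.items(): print(n,'bar at z.092',plane(n,*p,.092))
L=[plane('side',329,185.1,.028),plane('side',374.8,198.7,.028)];print('lugs side',L,'mid',(L[0]+L[1])/2,'dist',np.linalg.norm(L[0]-L[1]),'ang',np.degrees(np.arctan2(*(L[0]-L[1])[1::-1])))
print('lug scene',plane('scene',201.2,347.5,.028))
for n,e in(('scene',((179.9,293.2),(191.4,324.5))),('side',((340.8,165.4),(366.6,172.4)))):
    p,q=[plane(n,*x,.09) for x in e];print(n,'bar ang',np.degrees(np.arctan2(*(q-p)[1::-1])),np.linalg.norm(q-p))
# plain sieve bar
for n,I,b in(('scene',S,(255,245,305,310)),('side',D,(290,195,340,260))):
    for x in blobs(I,(3,130,60),(15,255,255),b,40):print(n,'plain',x[:2],plane(n,*x[1],.092))
m=cams.camera_model('wrist');print(m)
T=m['cam_to_world'];
for n,p,r in(('scene',(187,60),115),('side',(470,95),115)):
    c,d=ray(n,*p);print('ball r',n,r/600*np.linalg.norm(np.array([.258,-.069,.386])-c))
print(tri([ray('scene',95,165),ray('side',365,-20)]))
E
```

```text
[(np.int32(27), array([340.66666667, 187.        ])), (np.int32(26), array([402.03846154, 191.65384615]))] [(np.int32(19), array([333.10526316, 305.68421053])), (np.int32(45), array([269.91111111, 335.77777778]))]
scene marks [array([0.46516934, 0.09186094, 0.058     ]), array([0.56705329, 0.16778796, 0.058     ])]
ctr [0.51611132 0.12982445 0.058     ] dist 0.1270639630360256 entry ang 36.69459895833188
side marks [array([0.46585454, 0.09091266, 0.058     ]), array([0.56662439, 0.16793685, 0.058     ])]
bar tri (array([ 0.43557825, -0.31298298,  0.08768966]), [np.float64(0.0004888803436117992), np.float64(0.0004888803436118047)])
scene bar at z.092 [ 0.4378951  -0.31364852  0.092     ]
side bar at z.092 [ 0.43527183 -0.30631141  0.092     ]
lugs side [array([ 0.49009584, -0.33542063,  0.028     ]), array([ 0.38470107, -0.28682563,  0.028     ])] mid [ 0.43739845 -0.31112313  0.028     ] dist 0.11605830647727215 ang -24.753292165109915
lug scene [ 0.48894107 -0.33681288  0.028     ]
scene bar ang -25.064439139053526 0.06582487801168045
side bar ang 156.0483614652644 0.0630123778811233
scene plain (222, [279.4, 269.8]) [ 0.51099737 -0.14437639  0.092     ]
side plain (221, [316.6, 211.8]) [ 0.50817279 -0.13783083  0.092     ]
{'K': array([[389.59373534,   0.        , 318.58564476],
       [  0.        , 389.59373534, 240.66408771],
       [  0.        ,   0.        ,   1.        ]]), 'cam_to_world': array([[ 0.36607728,  0.8884844 ,  0.27673615,  0.31776216],
       [-0.93058213,  0.35017911,  0.10673092, -0.60045907],
       [-0.00207846, -0.29659748,  0.95500032,  0.37251833],
       [ 0.        ,  0.        ,  0.        ,  1.        ]])}
ball r scene 0.1962568199360956
ball r side 0.19196869429422153
(array([ 0.41631438, -0.32726022,  0.49891674]), [np.float64(0.02227814516203953), np.float64(0.022278145162039485)])
```

Measurements agree between views. Checking the two balloon-like spheres near the path: whether they're moving, and how the wrist camera sees them.

```bash
python3 - <<'E'
from h import *
S=cams.read_camera('scene');D=cams.read_camera('side');W=cams.read_camera('wrist')
for n,a in(('scene',S),('side',D)):
    o=cv2.imread(f'pics/{n}0.png');d=cv2.absdiff(a,o).max(2)>40;print(n,d.sum(),np.argwhere(d).mean(0) if d.any() else '')
cv2.imwrite('pics/m.png',np.vstack([W[:,:],]))
E
```

```text
scene 0 
side 0
```

View pics/m.png

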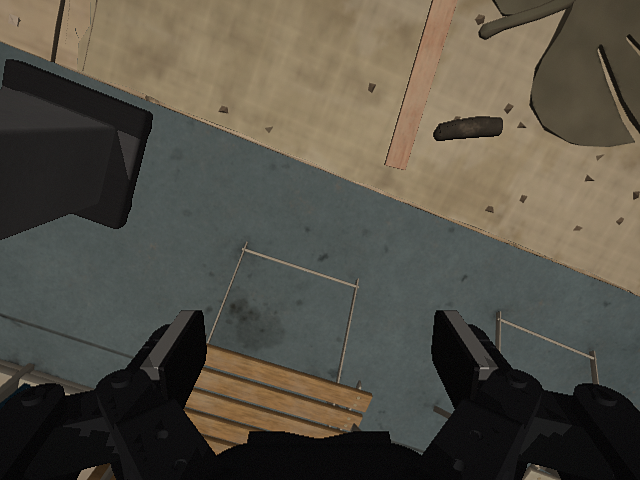

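Nothing moves; the wrist view shows no sphere nearby. Fit both spheres quickly.

```bash
python3 - <<'E'
from h import *
from scipy.optimize import least_squares
S=cv2.imread('pics/scene0.png');D=cv2.imread('pics/side0.png')
def pink(I): 
    h=cv2.cvtColor(I,cv2.COLOR_BGR2HSV);m=cv2.inRange(h,(160,120,50),(175,255,255));n,l,s,c=cv2.connectedComponentsWithStats(m);i=1+s[1:,4].argmax();return (l==i).astype(np.uint8)
def edge(m):
    c=max(cv2.findContours(m,0,1)[0],key=len)[:,0];return np.array([p for p in c if 3<p[0]<636 and 3<p[1]<476])
es=edge(pink(S));ed=edge(pink(D));
# drop side edges bordering white ball (right neighbours bright)
ed=np.array([p for p in ed if np.hypot(p[0]-469,p[1]-80)>122]);print(len(es),len(ed),ed[::8].tolist())
M={n:cams.camera_model(n) for n in('scene','side')}
def fit(pts,x0):
    R=[]
    for n,E in pts.items():
        for p in E[::3]:
            c,d=ray(n,*p,M[n]);R.append((c,d/np.linalg.norm(d)))
    f=lambda x:[np.linalg.norm(np.cross(x[:3]-c,d))-x[3] for c,d in R]
    r=least_squares(f,x0,loss='soft_l1',f_scale=.004);print(r.x,'rms',np.sqrt(np.mean(np.square(f(r.x)))))
fit({'scene':es,'side':ed},[.4,-.3,.5,.15])
def circ(c,r,a0,a1):
    a=np.radians(np.arange(a0,a1,4));return np.c_[c[0]+r*np.cos(a),c[1]+r*np.sin(a)]
white={'scene':np.array([[303,60],[299,90],[285,122],[265,147],[240,165]]*1),'side':np.array([[355,65],[358,110],[372,140],[400,168],[440,187],[480,191],[520,182],[550,162],[575,125],[583,80],[575,30]])}
white={k:np.repeat(v,3,0) for k,v in white.items()}
fit(white,[.25,-.07,.39,.19])
E
```

```text
596 46 [[315, 4], [319, 12], [324, 20], [331, 28], [339, 36], [347, 42]]
[ 0.4017755  -0.33009864  0.50995658  0.14383342] rms 0.0067500497061393615
[ 0.27201111 -0.07384473  0.39945414  0.1719794 ] rms 0.003543618883197119
```

Two tethered balloons apparently hang over the path; go low and moderately, watching the forces.

```bash
python3 -m inch '[20,30,-10,-0.1,40,70,-25,-0.25,65,110,-40,-0.4,90,150,-50,-0.55,110,185,-60,-0.7,130,220,-70,-0.8,130,220,-70,-0.8]' 85; python3 - <<'E'
from h import *
o=robot.get_obs();print(o['tau'],o['joints'])
S=cams.read_camera('scene');D=cams.read_camera('side');cv2.imwrite('pics/b.png',cv2.resize(np.hstack([S,D]),(800,300),interpolation=cv2.INTER_AREA))
E
```

```text
time: 0.95
position: [0.3815, -0.4013, 0.1599]
orientation: [0.978, -0.208, -0.001, -0.002]
force: [0.5, -0.3, -0.4]
finger_gap: 0.0851
finger_force: 0.0
[ -1.37629464 -63.39825869   4.94837791 -21.60914361  -0.27102887
  -0.40669916  -2.58061588] [ 0.58208147  0.4845685   0.21701009  1.85713055 -0.14224948  0.81825832
 -1.11696424]
```

View pics/b.png

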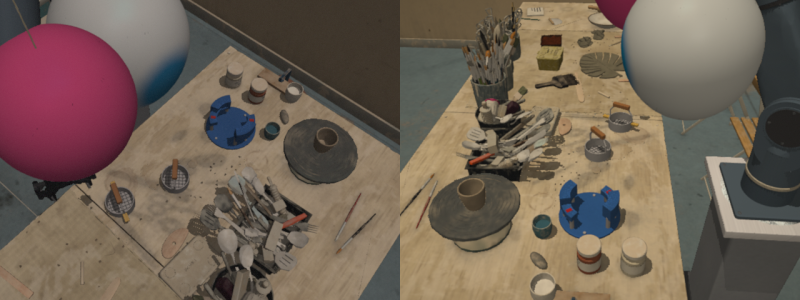

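The gripper is just visible at (60,185) under the pink sphere, neither sphere has moved and no force appeared, so go on to above the sieve.

```bash
python3 -m inch '[30,45,0,0,55,90,0,-0.01,55,90,0,-0.01,55,90,0,-0.01]'; python3 - <<'E'
from h import *
m=cams.camera_model('wrist');o=robot.get_obs();W=cams.read_camera('wrist');cv2.imwrite('pics/w1.png',W)
print(o['position'],o['orientation'])
for x in blobs(W,(3,120,50),(16,255,255),(0,0,640,480),150):
    print(x, plane('wrist',*x[1],.096,m))
for x in blobs(W,(18,120,80),(32,255,255),(0,0,640,480),60):
    print('brass',x, plane('wrist',*x[1],.03,m))
E
```

```text
time: 1.45
position: [0.4333, -0.3178, 0.1616]
orientation: [0.977, -0.214, 0.0, 0.0]
force: [-0.1, -0.9, -0.6]
finger_gap: 0.0851
finger_force: 0.0
[ 0.43334171 -0.3177578   0.1615653 ] [ 9.76799198e-01 -2.14157012e-01  3.07872951e-04  8.09572296e-05]
(2385, [307.5, 246.4], [[293.0, 200.0], [321.0, 200.0], [321.0, 304.0], [293.0, 304.0]]) [ 0.44276923 -0.31585573  0.096     ]
(360, [3.7, 236.3], [[-0.0, 216.0], [11.0, 216.0], [11.0, 269.0], [0.0, 269.0]]) [ 0.51896875 -0.16481876  0.096     ]
(455, [627.5, 386.4], [[604.0, 385.0], [638.9, 372.7], [646.2, 393.4], [611.3, 405.7]]) [ 0.27421359 -0.4594654   0.096     ]
brass (694, [309.0, 146.8], [[299.0, 128.0], [318.0, 128.0], [318.0, 167.0], [299.0, 167.0]]) [ 0.48844594 -0.3364868   0.03      ]
brass (86, [311.5, 310.1], [[303.0, 307.0], [319.0, 307.0], [319.0, 313.0], [303.0, 313.0]]) [ 0.37556185 -0.28549917  0.03      ]
```

View pics/w1.png

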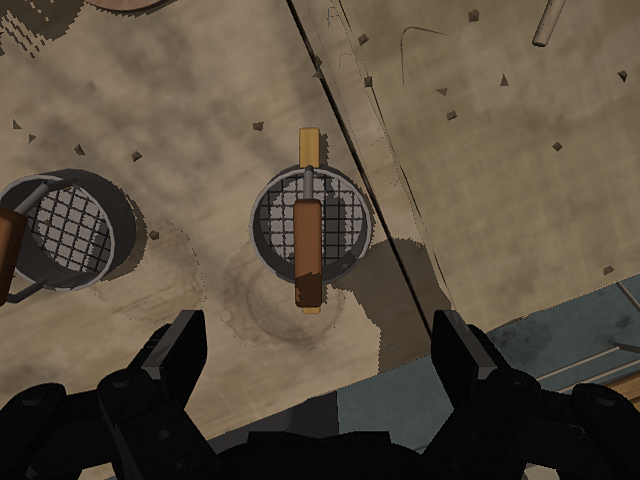

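The wrist view shows the lug sieve's bar at (308,250), vertical between the fingers (yaw aligned), far lug at (309,147), plain sieve at (60,235). Sieve centre ≈ (0.4366,-0.3127), matching earlier figures. Descend and grip.

```bash
python3 -m inch '[3,5,-20,0,3,5,-50,0,3,5,-75,0,3,5,-92,0,3,5,-92,0,3,5,-92,0]' && python3 -m inch '[0,0,0,0,0,0,0,0,0,0,0,0,0,0,0,0,0,0,0,0,0,0,0,0,0,0,0,0,0,0,0,0]' 0 70
```

```text
time: 2.1
position: [0.4348, -0.3148, 0.0696]
orientation: [0.976, -0.217, -0.0, 0.0]
force: [0.4, -0.4, -0.0]
finger_gap: 0.0851
finger_force: 0.0
time: 2.9
position: [0.4362, -0.3126, 0.0696]
orientation: [0.977, -0.215, 0.0, -0.0]
force: [-0.2, 0.8, 6.0]
finger_gap: 0.0147
finger_force: 68.9
```

```bash
python3 -m inch '[0,0,10,0,0,0,35,0,0,0,65,0,0,0,95,0,0,0,120,0,0,0,130,0,0,10,130,0,3,30,130,0.05,8,60,130,0.12,14,90,130,0.2,20,120,130,0.28,26,150,130,0.36]' && python3 -m inch '[6,30,0,0.08,12,60,0,0.16,18,90,0,0.24,24,120,0,0.32,30,150,0,0.4,36,180,0,0.48,42,210,0,0.56,47,240,0,0.63,51,265,0,0.68,53,283,0,0.71,54,292,0,0.71,54,292,0,0.71]'
```

```text
time: 4.1
position: [0.4608, -0.1594, 0.1977]
orientation: [0.999, -0.033, -0.002, -0.001]
force: [1.4, 0.0, -2.6]
finger_gap: 0.015
finger_force: 68.6
time: 5.3
position: [0.515, 0.1304, 0.1986]
orientation: [0.95, 0.313, -0.001, -0.0]
force: [0.7, -0.8, -2.5]
finger_gap: 0.0145
finger_force: 68.6
```

```bash
python3 -m inch '[0,0,0,0]' ; python3 - <<'E'
from h import *
o=robot.get_obs();print(o['position'],o['orientation'])
S=cams.read_camera('scene');D=cams.read_camera('side')
cv2.imwrite('pics/c.png',np.hstack([cv2.resize(S[110:250,310:440],(400,430)),cv2.resize(D[240:380,240:370],(400,430))]))
for n,I,b in(('scene',S,(300,80,450,260)),('side',D,(220,180,400,390))):
    for x in blobs(I,(18,130,80),(34,255,255),b,6): print(n,x,plane(n,*x[1],.159))
E
```

```text
time: 5.4
position: [0.5153, 0.128, 0.1989]
orientation: [0.95, 0.312, -0.001, 0.0]
force: [-0.3, -0.0, -2.7]
finger_gap: 0.015
finger_force: 68.6
[0.51530491 0.12798603 0.19894319] [ 9.50092542e-01  3.11967513e-01 -5.57384009e-04  3.48259143e-04]
scene (10, [347.2, 160.3], [[344.6, 160.6], [345.0, 159.0], [350.2, 160.3], [349.8, 161.9]]) [0.47337894 0.09146806 0.159     ]
scene (65, [405.8, 164.2], [[399.5, 165.9], [400.5, 160.2], [412.1, 162.2], [411.2, 167.9]]) [0.56282019 0.1594814  0.159     ]
side (88, [334.1, 263.5], [[327.2, 262.1], [338.3, 257.7], [341.1, 264.8], [330.1, 269.2]]) [0.46680166 0.09661538 0.159     ]
side (142, [272.2, 289.3], [[262.4, 288.2], [279.2, 282.1], [282.2, 290.2], [265.3, 296.3]]) [0.55965459 0.16427138 0.159     ]
```

View pics/c.png

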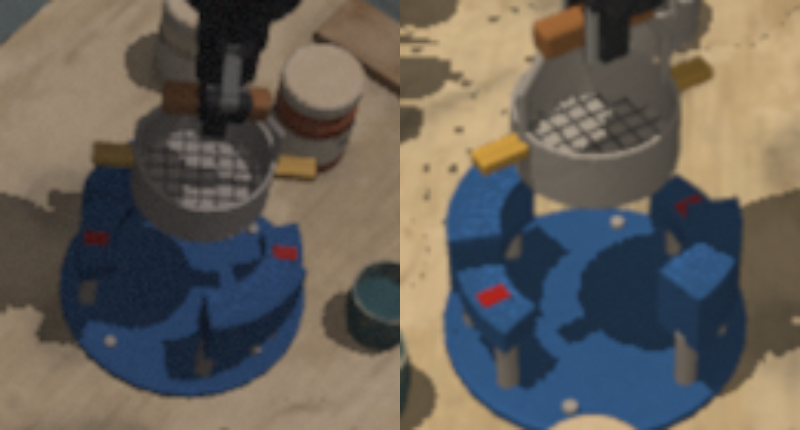

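The sieve hangs level above the stand, lugs over the red-marked gaps (scene: lugs at (347,160), (406,164), marks below them). Lower to about 41 mm.

```bash
python3 -m inch '[1,2,-15,0,1,2,-35,0,1,2,-50,0,1,2,-60,0,1,2,-70,0,1,2,-78,0,1,2,-84,0,1,2,-88,0,1,2,-88,0,1,2,-88,0]'; python3 - <<'E'
from h import *
o=robot.get_obs();print(o['position'],o['torque'])
S=cams.read_camera('scene');D=cams.read_camera('side')
cv2.imwrite('pics/d.png',np.hstack([cv2.resize(S[120:250,315:435],(400,430)),cv2.resize(D[260:390,240:360],(400,430))]))
E
```

```text
time: 6.5
position: [0.5169, 0.1312, 0.1115]
orientation: [0.95, 0.313, 0.0, -0.0]
force: [0.1, -0.9, -2.8]
finger_gap: 0.0147
finger_force: 68.6
[0.51691267 0.13118612 0.11151698] [ 0.02231658 -0.02806328  0.05820781]
```

View pics/d.png

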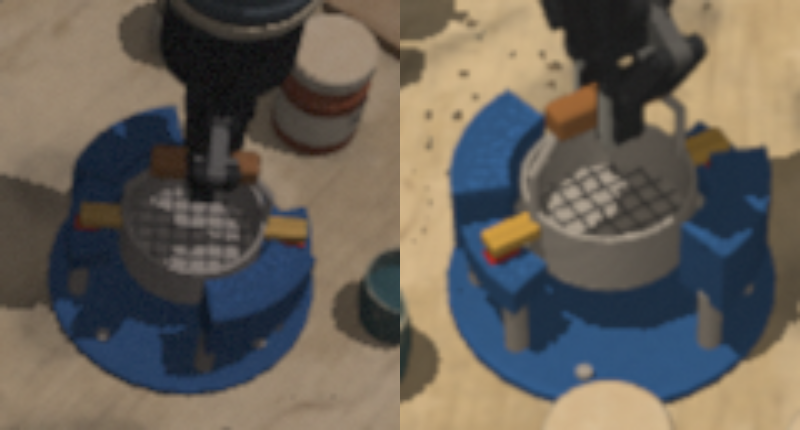

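Both lugs sit just over the red marks in the gaps, with no contact. Twist clockwise.

```bash
python3 -m inch '[-0.5,-1,-1,-0.1,-0.5,-1,-1,-0.2,-0.5,-1,-1,-0.3,-0.5,-1,-1,-0.4,-0.5,-1,-1,-0.5]'; python3 -m inch '[0,0,0,-0.1,0,0,0,-0.2,0,0,0,-0.3,0,0,0,-0.4,0,0,0,-0.51,0,0,0,-0.51,0,0,0,-0.51]'
```

```text
time: 7.1
position: [0.5164, 0.1302, 0.1107]
orientation: [0.998, 0.066, 0.0, -0.0]
force: [-0.3, -1.8, -3.9]
finger_gap: 0.0152
finger_force: 68.7
time: 7.8
position: [0.5163, 0.1303, 0.1105]
orientation: [0.983, -0.184, 0.0, -0.0]
force: [0.3, 0.7, -2.6]
finger_gap: 0.0146
finger_force: 68.6
```

```bash
python3 -m inch '[0,0,-4,0,0,0,-7,0,0,0,-10,0,0,0,-12,0,0,0,-12,0,0,0,-12,0]'; python3 - <<'E'
from h import *
S=cams.read_camera('scene');D=cams.read_camera('side')
cv2.imwrite('pics/e.png',np.hstack([cv2.resize(S[120:250,315:435],(400,430)),cv2.resize(D[260:390,240:360],(400,430))]))
E
```

```text
time: 8.4
position: [0.5162, 0.1301, 0.0982]
orientation: [0.983, -0.186, -0.0, 0.0]
force: [0.4, -0.3, -3.2]
finger_gap: 0.0149
finger_force: 68.7
```

View pics/e.png

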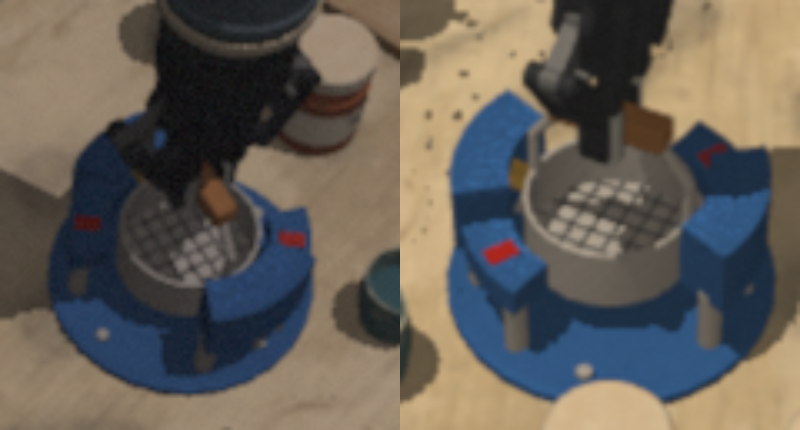

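The sieve is turned and lowered: lugs under the roofs, red marks at (87,222), (292,239) free. Seat it lightly, and release with a partial opening.

```bash
python3 -m inch '[0,0,-1,0,0,0,-1,0,0,0,-1,0]'; python3 -m inch '[0,0,0,0,0,0,0,0,0,0,0,0,0,0,0,0,0,0,0,0]' 40; python3 -m inch '[0,0,10,0,0,0,30,0,0,0,60,0,0,0,90,0,0,0,120,0,0,0,120,0,0,0,120,0,0,0,120,0]'; python3 - <<'E'
from h import *
m=cams.camera_model('wrist');W=cams.read_camera('wrist');S=cams.read_camera('scene');D=cams.read_camera('side')
cv2.imwrite('pics/f.png',np.hstack([cv2.resize(W,(540,405)),cv2.resize(D[270:370,260:324],(259,405))]))
for x in blobs(W,(3,120,50),(16,255,255),(100,0,540,480),300): print('bar',x,plane('wrist',*x[1],.124,m))
for n,I,b in(('scene',S,(255,245,305,310)),('side',D,(290,195,340,260))):
    for x in blobs(I,(3,130,60),(15,255,255),b,40):print(n,'plain',x[:2])
for n,I,b in(('scene',S,(340,140,400,230)),('side',D,(260,260,345,320))):
    for x in blobs(I,(3,130,60),(15,255,255),b,40):print(n,'bar',x)
E
```

```text
time: 8.8
position: [0.5164, 0.1302, 0.0975]
orientation: [0.983, -0.186, 0.0, -0.0]
force: [-0.3, 0.1, 0.3]
finger_gap: 0.0145
finger_force: 69.1
time: 9.3
position: [0.5163, 0.1301, 0.0973]
orientation: [0.983, -0.186, 0.0, -0.0]
force: [-0.4, -0.3, -0.6]
finger_gap: 0.0399
finger_force: 0.0
time: 10.1
position: [0.5157, 0.13, 0.2168]
orientation: [0.983, -0.186, -0.0, 0.0]
force: [-0.1, -0.9, -0.4]
finger_gap: 0.0403
finger_force: 0.0
bar (2299, [317.3, 237.8], [[305.0, 190.0], [329.0, 190.0], [329.0, 286.0], [305.0, 286.0]]) [0.51988067 0.12866631 0.124     ]
bar (380, [155.6, 272.4], [[123.0, 273.0], [132.1, 253.5], [190.9, 280.9], [181.8, 300.4]]) [0.53645941 0.23476418 0.124     ]
scene plain (220, [279.4, 269.9])
side plain (91, [322.5, 216.1])
scene bar (163, [376.3, 174.7], [[363.9, 163.5], [369.4, 159.5], [386.6, 183.1], [381.1, 187.1]])
side bar (417, [301.9, 295.5], [[282.1, 294.7], [285.7, 283.9], [321.7, 295.9], [318.1, 306.7]])
```

View pics/f.png

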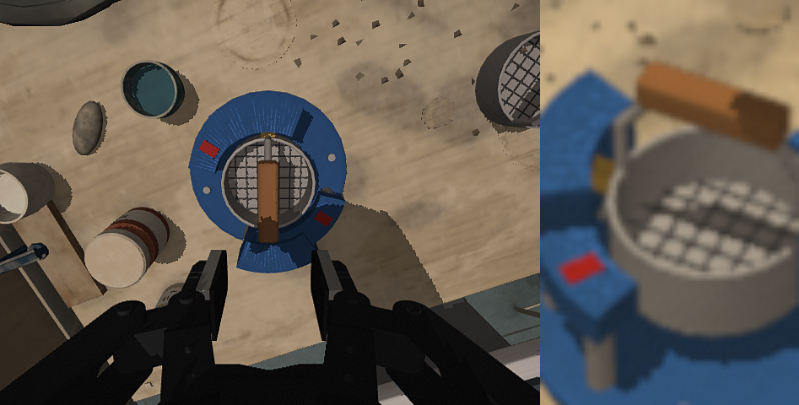

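The sieve hangs centred in the stand with its bar aligned at (267,200) in the wrist view. Its lugs are under the hooks, and its weight came off the wrist at origin height ≈28 mm. The plain sieve is unmoved and the gripper is clear.

```bash
python3 -c "
from rig import sign_off
print(sign_off())"
```

```text
the job is handed in; nothing more can be done
None
```

The lug sieve is hanging locked in the blue stand with both lugs dropped into the notches, the gripper is clear, the plain sieve was not moved, and I handed the job in at about 10 s.

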